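# Shut the parts box and button up the drawer

## Robot

A 6-joint arm with a two-finger parallel gripper is mounted at the origin on the work surface; the furniture and walls round the work are solid. World frame = base frame: x ahead of the robot, y to its left, z up, the work surface at z = 0. Lengths are in mm, angles in rad, forces in N, time in s.
With the tool pointing down it reaches from about 300 to 775 mm from the base axis. Payload 14.6 kg.
Tool frame: the origin (TCP) lies between the finger pads; the fingertips stand 25 mm ahead of it and the grasp point (between the pads) lies 6 mm ahead of it; z points along the fingers, y is the line along which they close (so a half turn about z gives the same grasp; the last joint's range is limited). The gripper opens to 94 mm and grips with 3 to 60 N. Pads are 16 mm wide; open, the fingers measure 119 mm over their backs; the gripper's body (75 mm by 177 mm) begins 78 mm behind the grasp point.
Start: joints at [1.27, 0.3, 1.521, -0, 1.321, -0.067], TCP at [127.42, 535.027, 230.446] pointing down, gripper open.
Joint ranges: [-3.03, 3.03], [-0.79, 2.21], [0.23, 2.52], [-1.04, 4.18], [0, 3.07], [-2.55, 2.55]. Speed limits (rad/s): [2.22, 2.22, 2.57, 3.14, 3.14, 3.14].

## Interface

Orientations are given as [roll, pitch, yaw] about the fixed x, y, z axes, in that order (R = Rz(yaw) Ry(pitch) Rx(roll)).
In Python, from cell import manip gives the robot as it stands. The module is installed in compiled form; this text tells all that it offers.
- The arm moves only by the tool step_arm, never from a script. Its argument "series" is one flat list of numbers, 5 for each row, row after row: the shift along the world's x, y, z in mm, then the turn about the world's z in rad, then the closure, from 0 (fully open) to 1 (shut). In form: [dx, dy, dz, spin, jaw, dx, dy, dz, spin, jaw, ...]. A call has 1 to 20 rows; each row shifts and turns the commanded pose from where the row before left it; what a row does not reach is not made up. A row lasts 1/8 s, in which the tool goes at most 62.5 mm and 10.7 degrees, less where a joint would pass 70% of its speed; a pose out of reach is approached as far as the arm can. A call is refused whole if a number of a shift passes 62.5 or a number of a turn 0.188, either way. A call with a gripper value outside its range is refused whole. The fingers move at their own pace and stop on an object; "squeeze" is the grip in N (left out, the last holds). Time passes only in rows, so rows that do not move let the fingers close. It gives the time, the measured TCP pose, the force, the opening and the grip force at its end, in the units of the state.
- manip.read_state(): the state, without advancing time (a new reading comes with each control period).
- manip.camera(name): name is "scene" or "top" or "wrist"; returns (picture, depth): 400x640x3 uint8, blue, green, red; 400x640 float32, mm along the optical axis (not along the pixel's ray), 0 where there is no reading.
- manip.camera_info(name): a dict with "fovy" (degrees; the focal length in pixels is half the picture's height over the tangent of half this angle, whatever the lens; pixels are square), "cx", "cy" (the principal point, pixels), "k1" (the pictures are not rectified: a ray, as slopes to the right and down, at radius r is drawn at 1 + k1 r^2 times it, then the intrinsics apply), "eye" and "orientation" of the camera in the world. Camera axes: x right, y down, z forward; pixel columns grow to the right and rows downward; lengths in mm; the calibration is good to about 2 mm. A picture is of the moment at which its call begins: read the wrist's pose just before it. camera_info takes no time and is no camera call; for the wrist camera it gives the pose at the moment of the call.
- manip.sign_off(): hands the job in; it is judged then, once.
The state is a dict: "clock": time; "joints": joint angles; "qd": joint speeds; "effort": joint torques, N m; "eef_pos": TCP position; "eef_rot": TCP orientation; "wrist_force": force on the tool from outside, world axes, zero at the start; "moment": the same for the moment, N m; "finger_gap": finger opening in mm; "finger_force": force on a finger pad.
Only numpy, scipy, OpenCV 4.12 (cv2) and the standard library are available. Lean on these libraries where they do the work, as an engineer would, in place of code of your own. Each camera call takes 0.05 s, during which the arm holds its last target. There are 200 camera calls.

## Task

The drawer of the small plywood chest cannot go in because the blue parts box lying in it has its lid standing open. With the fingertips only, push the lid shut, push the drawer fully home, and then turn the brass turn-button on the chest upright so that it bars the drawer. Pick nothing up, and leave the other things on the bench where they are.

Things in the scene. Friction and masses are not known exactly. Their poses are not given: they have to be found in the camera images.
- chest: small plywood drawer chest, fixed to the bench, 162 deep (x) x 184 wide (y) x 120 high (z). Origin at the centre of its underside, on the bench. Its front faces its own -x, its own +z is up. The front plane is at own x = -81 mm. The drawer's opening reaches from z = 13 to 92 mm; above it is the front rail, z = 92 to 120 mm. It has one drawer, which opens along own -x
- chest_drawer (a joint): how far the drawer stands out of the chest, m: 0 = fully home (front flush with the chest), at most 0.14; starts 0.128 to 0.138 out. Slides with about 3 N of friction and stays where it is left. Open, its two side-by-side bays (each 74 wide in y, 112 long in x, centres at the chest's own y = +39 and -39 mm, floor 20 mm over the bench) are clear of the rail; the parts box lies in one of them, the black block in the other, either way round
- drawer_front (a point): middle of the upper edge of the drawer front's outer face, 90 mm over the bench; moves with the drawer. The wooden front is 164 wide (chest's y), 15 to 90 mm over the bench and 10 thick, flat but for a round brass knob in the middle (22 mm across, centre 45 mm over the bench, standing out 22 mm)
- parts_box: blue moulded box full of small copper pieces, loose in the drawer, 0.42 kg, 66 (own x) x 97 (own y) x 62 mm high with the lid shut. Origin at the centre of its underside. Its lid is hinged along the upper edge of its own +x side, which points to the chest's own +y
- lid_hinge (a point): middle of the lid's hinge line, at own (30, 0, 56.5) mm of the box, about 76 mm over the bench; the hinge line runs along the box's own y
- parts_box_lid (a joint): lid angle, rad: 0 = shut (lid lying flat, its top 62 mm over the box's underside, so 82 mm over the bench), 1.57 = standing upright, at most 2.09 = leaning back away from the box. Starts at 1.65 to 1.95. The hinge is slightly stiff (0.02 N m): the lid stays at any angle. Standing open it strikes the front rail and stops the drawer
- lid_edge (a point): middle of the lid's free edge, 60 mm from the hinge line; moves with the lid
- chest_button (a joint): angle of the brass turn-button on the front rail, rad, about the chest's own x: 0 = lying level along the rail (the drawer can pass), +1.57 or -1.57 = upright, its lower end in front of the drawer; it may be turned either way, to 1.75 at most. Positive: its end at the chest's own +y goes up. Starts within 0.15 of level. Slight friction (0.03 N m): stays where it is left. Upright, it also stops an open drawer from going in
- button_pivot (a point): the turn-button's pivot, on the middle of the front rail, 106 mm over the bench, 5 mm in front of the chest's front plane. The button is a flat brass bar 60 long with round ends, 14 wide, 7 thick, with a screw at the pivot; it stands out 9.5 mm (bar 8.5 mm) from the front plane
- button_end (a point): the end of the turn-button that points to the chest's own +y at angle 0, 30 mm from the pivot; moves with the button
- holder_block: black plastic block with rows of holes, 58 x 88 x 16 mm, loose in the other bay of the drawer, to stay there. Origin at the centre of its underside
- oil_bottle: brown dropper bottle with a red cap, 40 mm across, 134 high, a bystander on the bench. Origin at the centre of its underside
- hex_key: grey hex key lying on the bench, 38 x 100 x 8 mm, a bystander. Origin at the centre of its underside
- calliper: slide calliper lying on the bench, 65 x 200 x 12 mm, a bystander. Origin at the centre of its underside
Mind the look-alikes: they are no part of the job. There is more than one size of the parts_box; the job needs the larger.

How it is judged:
By the outcome, as a careful person would: the job done as asked, in the order asked, and still so for the second after the job is handed in, with the robot touching nothing.
It also fails if it takes over 51 s, if anything falls off the work surface, if the arm or the gripper's body presses on something with over 40 N, if the wrist force passes 120 N, or if a joint passes its speed limit or range.

## Working session

There is one attempt and no reset: what is moved stays moved. The work goes in short steps, Python scripts to look and compute and a tool call to move; the robot and the scene stay as the last step left them, time stands still between calls to the robot, and variables do not carry over. Pictures are saved under pics/ and viewed, at most 10 in all, crops included, and the job is handed in when it is done.

Besides the shell and the picture viewer there is one more tool, called after ">>>" as name(argument=value, ...) on one line, values as JSON. step_arm: Moves the arm, as the interface text tells. Its arguments: {"type":"object","properties":{"series":{"type":"array"},"squeeze":{"type":"number"}},"required":["series"]}

```bash
mkdir -p pics; cat > h.py <<'E'
import numpy as np,cv2
from cell import manip
from scipy.spatial.transform import Rotation as R
def info(n):
    i=manip.camera_info(n); return i
def pts(n,d,i):
    # world point per pixel from depth
    h,w=d.shape; f=h/2/np.tan(np.radians(i['fovy'])/2)
    u,v=np.meshgrid(np.arange(w),np.arange(h))
    x=(u-i['cx'])/f; y=(v-i['cy'])/f
    k=i['k1']; X,Y=x.copy(),y.copy()
    for _ in range(8):
        s=1+k*(X*X+Y*Y); X,Y=x/s,y/s
    P=np.dstack([X*d,Y*d,d])
    o=np.array(i['orientation'])
    M=o if o.shape==(3,3) else R.from_euler('xyz',o).as_matrix()
    W=P@M.T+np.array(i['eye']); W[d<=0]=np.nan
    return W
def shot(n,name=None):
    i=info(n); p,d=manip.camera(n)
    if name: cv2.imwrite('pics/'+name,p)
    return p,d,pts(n,d,i)
E
python3 - <<'E'
from h import *
print(manip.read_state())
for n in ['scene','top']:
    print(info(n)); p,d,W=shot(n,n+'0.png'); np.savez(n+'0.npz',p=p,d=d,W=W)
E
```

```text
{'clock': 0.0, 'joints': array([ 1.27040650e+00,  3.00456731e-01,  1.52161172e+00,  1.72003271e-05,
        1.32071138e+00, -6.66015344e-02]), 'qd': array([ 1.72030996e-04,  5.59969071e-04,  1.83937729e-03, -9.58530625e-04,
        5.08329013e-05,  1.35487153e-04]), 'effort': array([ 2.18268862e-03, -5.31809771e+01, -3.52741814e+01,  7.09030358e-02,
        2.42699473e-02, -6.88259024e-05]), 'eef_pos': array([127.34126723, 534.799357  , 229.8812399 ]), 'eef_rot': array([-3.14040922e+00, -9.56323753e-05,  2.90780004e+00]), 'wrist_force': array([0.4490159 , 0.13864826, 0.07813943]), 'moment': array([-0.03142969,  0.03137814, -0.0017145 ]), 'finger_force': 0.0, 'finger_gap': 94.16668080044359}
{'fovy': 45.5495664171442, 'cx': 318.9797506548877, 'cy': 200.13686673805336, 'k1': -0.13879833549555826, 'eye': array([503.1509894 , 702.52996335, 756.66340022]), 'orientation': array([-2.2614906 ,  0.00884291,  3.03385905])}
{'fovy': 54.200268288265875, 'cx': 315.18841182391793, 'cy': 198.07481917113637, 'k1': -0.07564446387215537, 'eye': array([276.28233209, -68.90919245, 943.97333965]), 'orientation': array([-2.94488039, -0.00574039, -1.5620834 ])}
```

View pics/scene0.png

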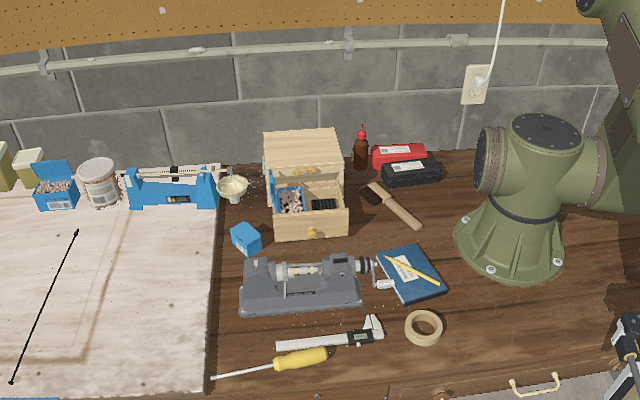

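View pics/top0.png

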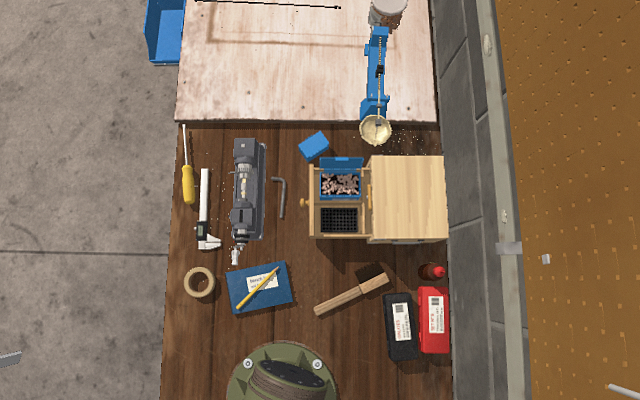

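The scene view shows the chest at (305,170), with its drawer open towards the camera and the blue open box in the drawer at (290,197). In the top view the chest is at (408,198), the box in the drawer at (341,178) and the black block at (341,220). Blue look-alikes are the small shut box (top 313,146), the small open box on the pale bench (scene 55,185), the blue plane-like tool (scene 172,188) and the blue bin (top 163,30). My choice is the box in the drawer.

```bash
python3 - <<'E'
from h import *
t=np.load('top0.npz'); s=np.load('scene0.npz')
T=t['W'];S=s['W']
for n,(u,v) in dict(roofTL=(376,160),roofTR=(440,160),roofBL=(376,236),roofBR=(443,234),roofc=(410,198),bench=(290,250),knob=(303,202),frontU=(313,175),frontD=(315,232),box=(341,183),blk=(341,220),bottle=(432,271)).items(): print(n,T[v,u].round(1))
W=T[150:245,300:455].reshape(-1,3)
m=(W[:,2]>112)&(W[:,2]<126)
print('roof',m.sum()); q=W[m][:,:2].astype(np.float32); r=cv2.minAreaRect(q);print(r,cv2.boxPoints(r).round(1).tolist())
for nm,A,sl in (('top',t,(slice(145,245),slice(300,400))),('scene',s,(slice(140,245),slice(255,355)))):
    p=A['p'][sl];W=A['W'][sl]
    hsv=cv2.cvtColor(p,cv2.COLOR_BGR2HSV)
    b=(hsv[...,0]>95)&(hsv[...,0]<115)&(hsv[...,1]>120)&(W[...,2]>84)
    w=W[b]; print(nm,'lid',b.sum(),np.percentile(w,[1,10,50,90,99],axis=0).round(1).tolist())
    z=W[...,2]; y=(hsv[...,0]>15)&(hsv[...,0]<35)
p=cv2.resize(s['p'][115:250,240:365],None,fx=4.4,fy=4.4,interpolation=cv2.INTER_CUBIC);cv2.imwrite('pics/crop.png',p)
E
```

```text
roofTL [ 527.8 -205.6  118.1]
roofTR [ 530.2 -349.   117.1]
roofBL [ 360.2 -201.9  118.1]
roofBR [ 365.3 -346.3  118. ]
roofc [nan nan nan]
bench [336.7 -13.2  -1. ]
knob [444.3 -44.3  53.2]
frontU [500.3 -66.9  87.1]
frontD [379.  -72.9  15.3]
box [nan nan nan]
blk [nan nan nan]
bottle [ 287.6 -328.4   86.8]
roof 6208
((447.4433288574219, -221.86781311035156), (185.5968475341797, 274.98846435546875), 1.7924726009368896) [[350.3999938964844, -87.30000305175781], [359.0, -362.20001220703125], [544.5, -356.3999938964844], [535.9000244140625, -81.5]]
top lid 416 [[519.6, -175.1, 84.5], [520.8, -166.7, 90.1], [523.7, -128.9, 110.2], [526.8, -91.0, 133.4], [527.9, -82.1, 137.6]]
scene lid 132 [[517.3, -175.4, 85.3], [519.2, -166.7, 92.9], [522.7, -119.0, 118.0], [525.9, -80.5, 137.3], [527.3, -78.1, 139.2]]
```

View pics/crop.png

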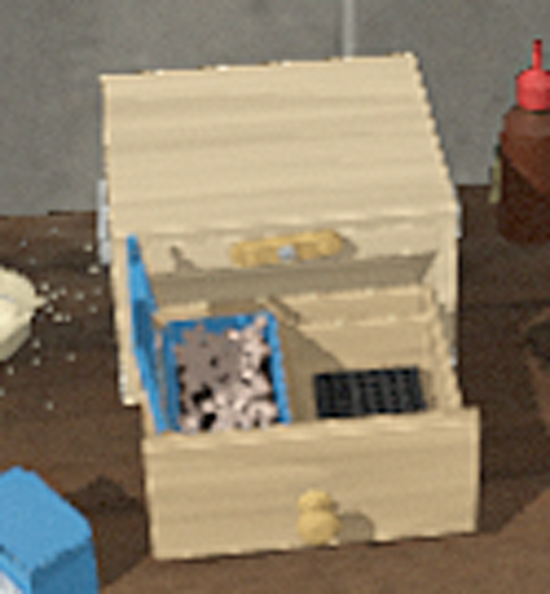

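The crop confirms the choice: the large box full of copper pieces has its lid standing open on the +x side (crop 140,320), the black block is at (370,390) and the brass button at (288,250) is nearly level. Next come the chest pose and the button.

```bash
python3 - <<'E'
from h import *
t=np.load('top0.npz'); s=np.load('scene0.npz')
for A in (t,s):
    W=A['W'].reshape(-1,3); 
    m=(abs(W[:,2]-119)<5)&(W[:,0]>340)&(W[:,0]<570)&(W[:,1]<-185)&(W[:,1]>-380)
    r=cv2.minAreaRect(W[m][:,:2].astype(np.float32)); print(m.sum(),r,cv2.boxPoints(r).round(1).tolist(),np.median(W[m][:,2]))
    # front face of drawer
    m=(W[:,2]>25)&(W[:,2]<88)&(W[:,1]>-80)&(W[:,1]<-40)&(W[:,0]>355)&(W[:,0]<540)
    w=W[m]; print('front',m.sum(),np.percentile(w,[2,50,98],axis=0).round(1).tolist())
A=s;p=A['p'];W=A['W'];hsv=cv2.cvtColor(p,cv2.COLOR_BGR2HSV)
m=np.zeros(p.shape[:2],bool);m[160:185,280:335]=1
print(hsv[171,297],hsv[171,315],hsv[170,285],hsv[168,325])
b=m&(hsv[...,1]>125)&(hsv[...,0]>12)&(hsv[...,0]<30)&(W[...,2]>94)&(W[...,2]<118)
w=W[b];print(b.sum(),np.percentile(w,[0,5,50,95,100],axis=0).round(1).tolist())
q=w[:,[0,2]].astype(np.float32);print(cv2.minAreaRect(q),np.polyfit(q[:,0],q[:,1],1))
# rail plane
r=m&(W[...,2]>95)&(W[...,2]<116)&~b; print('rail',np.median(W[r],axis=0))
E
```

```text
6057 ((447.85858154296875, -274.685302734375), (167.87905883789062, 184.3224334716797), 89.99807739257812) [[355.70001220703125, -358.6000061035156], [540.0, -358.6000061035156], [540.0, -190.6999969482422], [355.70001220703125, -190.6999969482422]] 118.4731343776715
front 274 [[362.7, -79.0, 28.7], [443.1, -64.6, 85.3], [524.7, -42.0, 88.0]]
2839 ((446.8846435546875, -275.3414306640625), (183.56675720214844, 174.947021484375), 0.3050464987754822) [[354.6000061035156, -188.39999389648438], [355.6000061035156, -363.29998779296875], [539.0999755859375, -362.29998779296875], [538.2000122070312, -187.39999389648438]] 119.171876593766
front 1599 [[367.3, -63.0, 26.2], [444.4, -58.2, 58.8], [522.0, -54.4, 87.4]]
[ 20 116 208] [ 20 122 180] [ 21  66 196] [ 20  63 209]
8 [[419.4, -189.3, 102.2], [420.2, -189.3, 102.3], [439.4, -187.2, 106.0], [469.1, -184.9, 113.4], [473.2, -184.3, 113.5]]
((445.8948974609375, 106.84750366210938), (7.087756156921387, 54.17527770996094), 82.73289489746094) [-1.61441806e-01  1.78877795e+02]
rail [ 443.69986973 -194.92904204  107.86269939]
```

>>> step_arm(series=[27.7,-41.5,0,-0.0836,1,27.7,-41.5,0,-0.0836,1,27.7,-41.5,0,-0.0836,1,27.7,-41.5,0,-0.0836,1,27.7,-41.5,0,-0.0836,1,27.7,-41.5,0,-0.0836,1,27.7,-41.5,0,-0.0836,1,27.7,-41.5,0,-0.0836,1,27.7,-41.5,0,-0.0836,1,27.7,-41.5,0,-0.0836,1,27.7,-41.5,0,-0.0836,1,27.7,-41.5,0,-0.0836,1,27.7,-41.5,0,-0.0836,1,27.7,-41.5,0,-0.0836,1,27.7,-41.5,0,-0.0836,1,27.7,-41.5,0,-0.0836,1,0,0,-25,0,1,0,0,0,0,1])

```text
clock: 2.35
eef_pos: [569.8, -129.0, 203.4]
eef_rot: [-3.138, -0.001, 1.57]
wrist_force: [0.9, -0.0, 0.2]
finger_gap: 0.6
finger_force: 0.0
```

```bash
python3 - <<'E'
from h import *
p,d,W=shot('wrist','w1.png')
hsv=cv2.cvtColor(p,cv2.COLOR_BGR2HSV)
b=(hsv[...,0]>95)&(hsv[...,0]<118)&(hsv[...,1]>120)&(W[...,2]>70)&(W[...,1]<-60)
w=W[b];print(b.sum(),np.percentile(w,[1,10,50,90,99],axis=0).round(1).tolist())
for z in range(80,145,10):
    q=w[abs(w[:,2]-z)<3]
    if len(q)>5: print(z,np.median(q[:,0]).round(1),q[:,1].min().round(1),q[:,1].max().round(1))
E
```

```text
4293 [[455.3, -224.8, 70.2], [458.4, -212.1, 72.8], [528.2, -172.0, 86.2], [687.4, -88.4, 136.9], [802.6, -80.0, 138.9]]
80 668.7 -227.9 -80.2
90 674.8 -222.2 -79.3
100 681.1 -217.3 -79.3
110 684.6 -215.0 -79.3
120 527.0 -174.5 -79.3
130 528.6 -174.7 -79.2
140 524.9 -141.1 -113.3
```

View pics/w1.png

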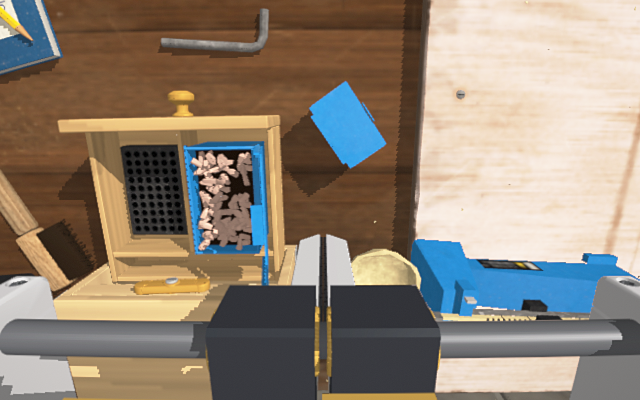

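The wrist view shows the lid edge-on at (265,215) clear of the fingers, and the button at (172,286) nearly level. The lid spans y -175 to -79, x about 528. I'll push it shut now.

>>> step_arm(series=[0,0,-36,0,1,0,0,-37,0,1,-10,0,0,0,1,-12,0,0,0,1,-12,0,0,0,1,-12,0,0,0,1,-12,0,0,0,1,-12,0,-2,0,1,-5,0,-6,0,1,-5,0,-6,0,1,-4,0,-6,0,1,0,0,-2,0,1,0,0,0,0,1])

```text
clock: 4.03
eef_pos: [486.2, -128.7, 109.7]
eef_rot: [-3.14, -0.001, 1.57]
wrist_force: [0.3, 0.6, -1.0]
finger_gap: 0.7
finger_force: 0.0
```

>>> step_arm(series=[0,0,-2,0,1,0,0,-1.5,0,1,0,0,-1,0,1,0,0,0,0,1])

```text
clock: 4.53
eef_pos: [486.7, -129.0, 107.1]
eef_rot: [3.141, 0.0, 1.57]
wrist_force: [-7.8, 1.7, 17.0]
finger_gap: 0.5
finger_force: 8.9
```

>>> step_arm(series=[0,0,35,0,1,-10,31,20,0,1,-10,31,0,0,1,-10,31,0,0,1,-12,31,0,0,1,0,0,0,0,1])

```text
clock: 5.28
eef_pos: [444.2, -3.7, 161.0]
eef_rot: [3.142, -0.0, 1.572]
wrist_force: [-1.1, -0.9, 0.3]
finger_gap: 0.4
finger_force: 0.0
```

```bash
python3 - <<'E'
from h import *
print(manip.read_state()['eef_pos'])
p,d,W=shot('wrist','w2.png')
P,D,S=shot('scene','s2.png')
hsv=cv2.cvtColor(p,cv2.COLOR_BGR2HSV)
b=(hsv[...,0]>95)&(hsv[...,0]<118)&(hsv[...,1]>120)&(W[...,2]>70)&(W[...,1]<-60)&(W[...,0]<540)
w=W[b];print(b.sum(),np.percentile(w,[1,10,50,90,99],axis=0).round(1).tolist())
for A in (W,S):
  w=A.reshape(-1,3)
  m=(w[:,2]>38)&(w[:,2]<62)&(w[:,1]>-52)&(w[:,1]<-20)&(abs(w[:,0]-446)<25)
  if m.sum(): print('knob',m.sum(),np.percentile(w[m],[2,50,98],axis=0).round(1).tolist())
c=[cv2.resize(p[60:330,30:420],(780,540)),]
cv2.imwrite('pics/w2c.png',c[0])
E
```

```text
[444.17038689  -3.66815261 161.0173248 ]Traceback (most recent call last):
  File "<stdin>", line 7, in <module>
    return _quantile_unchecked(
        a, q, axis, out, overwrite_input, method, keepdims, weights)
    return _ureduce(a,
                    func=_quantile_ureduce_func,
    ...<5 lines>...
                    overwrite_input=overwrite_input,
                    method=method)
    r = func(a, **kwargs)
    result = _quantile(arr,
                       quantiles=q,
    ...<2 lines>...
                       out=out,
                       weights=wgt)
    slices_having_nans = np.isnan(arr[-1, ...])
                                  ~~~^^^^^^^^^
IndexError: index -1 is out of bounds for axis 0 with size 0
```

View pics/w2.png

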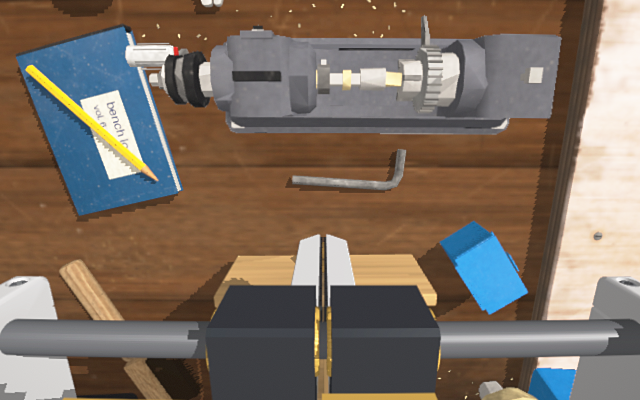

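```bash
python3 - <<'E'
from h import *
for n in ('scene','top'):
  p,d,W=shot(n,n+'2.png')
  hsv=cv2.cvtColor(p,cv2.COLOR_BGR2HSV)
  R0=(W[...,0]<535)&(W[...,0]>440)&(W[...,1]<-65)&(W[...,1]>-190)
  b=(hsv[...,0]>95)&(hsv[...,0]<118)&(hsv[...,1]>120)&(W[...,2]>60)&R0
  print(n,b.sum(),np.percentile(W[b],[1,50,99],axis=0).round(1).tolist() if b.any() else '')
  w=W.reshape(-1,3)
  m=(w[:,2]>36)&(w[:,2]<62)&(w[:,1]>-50)&(w[:,1]<-20)&(abs(w[:,0]-446)<20)
  if m.sum(): print('knob',m.sum(),np.percentile(w[m],[2,50,98],axis=0).round(1).tolist())
p=cv2.imread('pics/top2.png');cv2.imwrite('pics/t2c.png',cv2.resize(p[120:270,180:380],(800,600),interpolation=cv2.INTER_CUBIC))
E
```

```text
scene 698 [[455.7, -174.0, 72.8], [485.2, -124.1, 81.1], [514.5, -80.5, 84.0]]
knob 68 [[435.8, -43.5, 36.8], [445.4, -37.7, 48.2], [455.2, -33.8, 55.6]]
top 1121 [[452.3, -174.2, 71.0], [482.3, -128.3, 80.1], [514.9, -67.3, 411.1]]
knob 10 [[436.7, -48.8, 44.4], [441.9, -47.7, 45.6], [447.9, -46.5, 50.6]]
```

View pics/t2c.png

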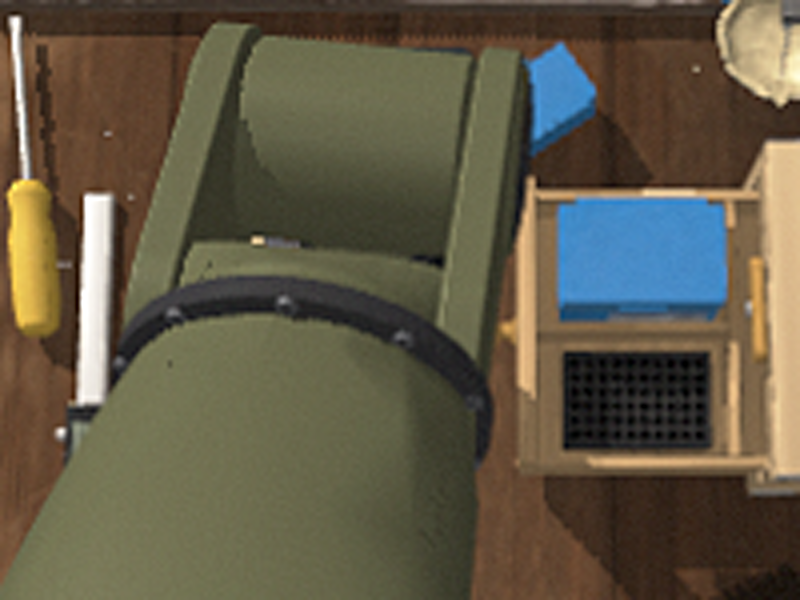

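The crop shows the lid flat and shut (630,250), with the black block beside it and the drawer still out. Next I'll push on the knob (face y about -35, x 445).

>>> step_arm(series=[1,0,-50,0,1,0,0,-50,0,1,0,-12,0,0,1,0,-8,0,0,1,0,-8,0,0,1,0,-10,0,0,1,0,-12,0,0,1,0,-12,0,0,1,0,-12,0,0,1,0,-12,0,0,1,0,-12,0,0,1,0,-12,0,0,1,0,-12,0,0,1,0,-10,0,0,1,0,-8,0,0,1,0,-6,0,0,1,0,0,0,0,1])

```text
clock: 7.6
eef_pos: [445.4, -151.4, 60.9]
eef_rot: [-3.141, 0.0, 1.57]
wrist_force: [0.0, -0.0, 0.7]
finger_gap: 0.2
finger_force: 0.0
```

>>> step_arm(series=[0,-4,0,0,1,0,-4,0,0,1,0,-3,0,0,1])

```text
clock: 7.98
eef_pos: [445.5, -162.1, 60.8]
eef_rot: [-3.141, -0.0, 1.57]
wrist_force: [-0.0, 3.2, -0.9]
finger_gap: 0.2
finger_force: 1.3
```

Contact at 3 N, so the drawer is sliding.

>>> step_arm(series=[0,-2,0,0,1,0,-2,0,0,1,0,0,0,0,1])

```text
clock: 8.35
eef_pos: [445.4, -164.3, 60.8]
eef_rot: [-3.141, -0.003, 1.57]
wrist_force: [0.5, 17.7, 3.1]
finger_gap: 0.4
finger_force: 9.2
```

>>> step_arm(series=[0,16,0,0,1,0,4,45,0,1,14,0,45,0,1,15,0,0,0,1,0,0,0,0,1])

```text
clock: 8.98
eef_pos: [475.0, -145.8, 151.0]
eef_rot: [3.141, 0.001, 1.571]
wrist_force: [-0.3, 0.9, 0.1]
finger_gap: 0.5
finger_force: 0.0
```

```bash
python3 - <<'E'
from h import *
print(manip.read_state()['eef_pos'])
out=[]
for n in ('scene','top'):
  p,d,W=shot(n,n+'3.png')
  hsv=cv2.cvtColor(p,cv2.COLOR_BGR2HSV)
  m=(W[...,0]>360)&(W[...,0]<530)&(W[...,1]<-180)&(W[...,1]>-200)
  f=m&(W[...,2]>20)&(W[...,2]<85); print('drawer face',n,f.sum(),np.median(W[f][:,1]) if f.any() else '')
  f=m&(W[...,2]>94)&(W[...,2]<117)&(W[...,1]<-191); print('rail',f.sum(),np.median(W[f][:,1]) if f.any() else '')
  if n=='scene': cv2.imwrite('pics/s3c.png',cv2.resize(p[110:250,230:380],(600,560),interpolation=cv2.INTER_CUBIC))
E
```

```text
[ 474.98474327 -145.7626599   151.04474865]
drawer face scene 1434 -195.61809741884866
rail 395 -195.57486093264004
drawer face top 0 
rail 0
```

View pics/s3c.png

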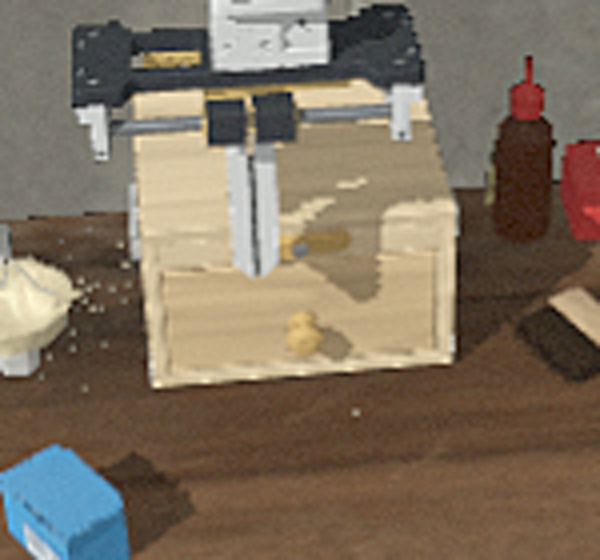

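The crop shows the drawer flush with the chest front (rail and drawer face both at y = -195.6), the button level at (315,245), and the fingers above its +x end. I'll turn the button now.

>>> step_arm(series=[0,-19,0,0,1,0,-18.5,0,0,1,0,0,0,0,1,-1,0,-10,0,1,0,0,-8,0,1,0,0,-8,0,1,0,0,-7,0,1,0,0,-7,0,1,0,0,-6,0,1,0,0,-4,0,1,0,0,0,0,1])

```text
clock: 10.45
eef_pos: [473.4, -183.4, 100.6]
eef_rot: [-3.141, -0.0, 1.57]
wrist_force: [-0.2, 0.1, -0.4]
finger_gap: 0.5
finger_force: 0.2
```

>>> step_arm(series=[-3,0,0,0,1,-3,0,0,0,1,-2,0,0,0,1,0,0,0,0,1])

```text
clock: 10.95
eef_pos: [466.7, -183.5, 101.1]
eef_rot: [3.138, 0.001, 1.57]
wrist_force: [13.6, 0.4, -8.8]
finger_gap: 0.2
finger_force: 6.7
```

```bash
python3 - <<'E'
from h import *
s=manip.read_state();print(s['eef_pos'],s['wrist_force'])
p,d,W=shot('scene','s4.png')
cv2.imwrite('pics/s4c.png',cv2.resize(p[140:210,260:350],(720,560),interpolation=cv2.INTER_CUBIC))
E
```

```text
[ 466.70394327 -183.50096442  101.14916588] [13.63757401  0.38200235 -8.80843424]
```

View pics/s4c.png

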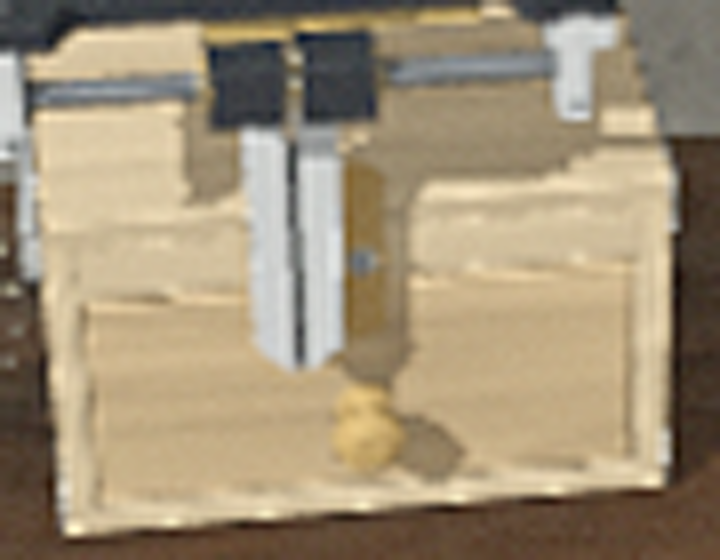

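The crop shows the button upright against the finger's side (365,255), its lower end in front of the drawer. I'll back off sideways, then lift clear.

>>> step_arm(series=[8,0,0,0,1,10,0,0,0,1,0,20,0,0,1,0,30,20,0,1,0,30,50,0,1,0,40,50,0,1,0,40,0,0,1,0,0,0,0,1])

```text
clock: 12.0
eef_pos: [483.1, -21.7, 220.1]
eef_rot: [3.141, -0.0, 1.574]
wrist_force: [-0.3, -1.2, 0.3]
finger_gap: 0.6
finger_force: 0.0
```

```bash
python3 - <<'E'
from h import *
s=manip.read_state();print(s['eef_pos'],s['wrist_force'])
p,d,W=shot('scene','s5.png')
m=(W[...,0]>360)&(W[...,0]<425)&(W[...,1]<-180)&(W[...,1]>-210)&(W[...,2]>20)
print('face',m.sum(),np.median(W[m&(W[...,2]<85)][:,1]),'rail',np.median(W[m&(W[...,2]>94)&(W[...,2]<116)][:,1]))
cv2.imwrite('pics/s5c.png',cv2.resize(p[100:260,230:390],(600,600),interpolation=cv2.INTER_CUBIC))
E
```

```text
[483.12637116 -21.71821091 220.1084029 ] [-0.31513264 -1.21567653  0.30313539]
face 984 -196.484165900917 rail -196.13958228537143
```

View pics/s5c.png

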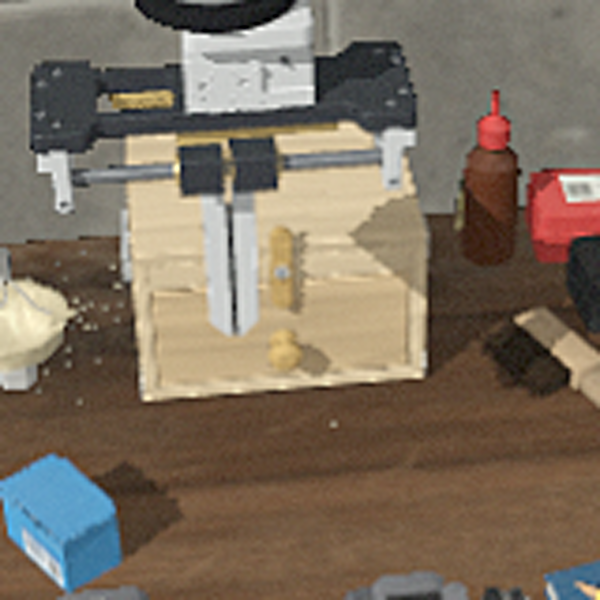

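The final crop shows the button upright (282,268), the drawer flush and the arm touching nothing, so I'm handing in.

```bash
python3 -c "
from cell import manip
print(manip.sign_off())"
```

```text
the job is handed in; nothing more can be done
None
```

The lid is shut, the drawer is fully home and the turn-button stands upright barring it; nothing else on the bench was touched, and I handed the job in at about 12 s (no verdict was returned).

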